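# Switch on and zero the balance under the beaker

## Task

Switch on the balance that has the glass beaker standing on it by pressing down the near half of its rocker switch, and only then press its round key right down and let it spring back up, to zero the balance. Press lightly with the fingertips, and leave its square key, the beaker, the other two balances and everything else on the bench alone; pick nothing up, and finish with the hand withdrawn.

Things in the scene. Friction and masses are not known exactly. Their poses are not given: they have to be found in the camera images.
- balance_beaker: White bench balance, 200 (front to back) x 150 mm, 40 mm high, fixed. Origin: centre of underside; x points from its front (nearest the robot) to its back, y left. The one to set up: a glass beaker stands on it. Plain grey controls at x = -68 mm: rocker switch at y = +48 mm, square key at 0, round key at -48 mm. Round steel pan, 100 mm across, top 58 mm high, centred at x = +45 mm.
- balance_jar: White bench balance, 200 (front to back) x 150 mm, 40 mm high, fixed. Origin: centre of underside; x points from its front (nearest the robot) to its back, y left. Same make and layout, with a closed soil jar on its pan; leave alone.
- balance_empty: White bench balance, 200 (front to back) x 150 mm, 40 mm high, fixed. Origin: centre of underside; x points from its front (nearest the robot) to its back, y left. Same make and layout, with an empty pan; leave alone.
- rocker_beaker (a joint): Rocker switch of the beaker's balance: 0 = off (near half raised), 0.4 rad = on (near half fully down). Slab 50 mm front to back, 22 mm wide, 8 mm thick, pivoted at its middle 46 mm above the bench. Pressing its near half down turns it on; friction of 0.03 N m (2 to 4 N on the near half), no spring: it stays where it is left.
- rocker_beaker_near (a point): Spot on top of the rocker's near half (the half towards the balance's front edge), 16 mm from the pivot: where to press. About 56 mm above the bench when off, 47 mm when on. Moves with the rocker; its x axis points as the balance's.
- round_beaker (a joint): Round zero key of the beaker's balance: 0 = up, 0.006 m = fully down. Sprung: 1 N to start, 4 N fully down.
- round_beaker_top (a point): Centre of the top of the round key (20 mm across), 50 mm above the bench when up.
- square_beaker (a joint): Square mode key of the beaker's balance (leave alone): 0 = up, 0.006 m = fully down.
- square_beaker_top (a point): Centre of the top of the square key (18 mm wide), 50 mm above the bench when up.
- beaker: Empty glass beaker standing on the pan, 62 mm across, 80 mm high (its rim 138 mm above the bench). Origin: centre of its underside.
- jar: Closed jar of soil, white lid, 59 mm across, 70 mm high, on another balance's pan. Origin: centre of the underside.
- small_tub: Closed sample tub, 45 mm across, 60 mm high, standing between two balances. Origin: centre of the underside.
- tall_tub: Closed sample tub, 71 mm across, 110 mm high, behind the balances. Origin: centre of the underside.
- weight: Brass calibration weight with a head, 34 mm across, 50 mm high, standing between two balances. Origin: centre of the underside.
- sieve: Brass sieve ring, 100 mm across, 45 mm high, between the robot and the balances. Origin: centre of the underside.
- spatula: Spatula, 180 mm long, lying flat on the bench between the robot and the balances. Its x axis runs along it.
Mind the look-alikes: they are no part of the job. What is shaped like the beaker but purple is not meant.

How it is judged:
By the outcome, as a careful person would: the job done as asked, in the order asked, and still so for the second after the job is handed in, with the robot touching nothing.
It also fails if it takes over 40 s, if anything falls off the work surface, if the arm or the gripper's body presses on something with over 40 N, if the wrist force passes 120 N, or if a joint passes its speed limit or range.

## Robot

A 7-joint arm with a two-finger parallel gripper is mounted at the origin on the work surface. World frame = base frame: x ahead of the robot, y to its left, z up, the work surface at z = 0. Lengths are in mm, angles in rad, forces in N, time in s.
With the tool pointing down it reaches from about 400 to 875 mm from the base axis. Payload 4.4 kg.
Tool frame: the origin (TCP) lies on the centre line of the jaws, within the pads' length; the fingertips stand 25 mm ahead of it and the grasp point (between the pads) lies 6 mm ahead of it (ctrl.finger_overhang is the distance from the TCP to the fingertips, in mm); z points along the fingers, y is the line along which they close (so a half turn about z gives the same grasp; the last joint's range is limited). The gripper opens to 85 mm and grips with 20 to 120 N. Pads are 22 mm wide; open, the fingers measure 114 mm over their backs; the gripper's body (76 mm by 85 mm) begins 54 mm behind the grasp point. The pads swing forward as they close: fully open they stand 13 mm farther back than shut.
Start: joints at [-0.066, 0.628, 0.038, 1.517, -0.027, 0.996, -0.02], TCP at [650.013, 0.026, 256.313] pointing down, gripper open.
Joint ranges: [-3.06, 3.06], [-0.37, 2.12], [-1.25, 1.32], [0.18, 2.47], [-1.1, 4.24], [0.23, 1.98], [-2.94, 2.94]. Speed limits (rad/s): [2.57, 2.57, 3.14, 3.14, 3.14, 3.14, 3.14].

## Interface

Orientations are given as [roll, pitch, yaw] about the fixed x, y, z axes, in that order (R = Rz(yaw) Ry(pitch) Rx(roll)).
In Python, from cell import ctrl gives the robot as it stands. The module is installed in compiled form; this text tells all that it offers.
- The arm moves only by the tool play_rows, never from a script. Its argument "targets" is a list of rows, each a list of 5 numbers: the closure, from 0 (fully open) to 1 (shut), then the shift along the tool's x, y, z in cm, then the turn about the tool's z in degrees. In form: [[gripper, dx, dy, dz, spin], ...]. A call has 1 to 10 rows; each row is the pose to reach, as a shift and turn from the pose commanded when the call began, along the tool's axes at that moment; what a row does not reach only later rows make up. A row lasts 1/10 s, in which the tool goes at most 50 mm and 8.59 degrees, less where a joint would pass 70% of its speed; a pose out of reach is approached as far as the arm can. A call with a gripper value outside its range is refused whole. The fingers move at their own pace and stop on an object; the grip force is fixed at half the most. Time passes only in rows, so rows that repeat a pose let the fingers close. It gives the time, the measured TCP pose, the force, the opening and the grip force at its end, in the units of the state.
- ctrl.read_state(): the state, without advancing time (a new reading comes with each control period).
- ctrl.get_image(name): name is "scene" or "side" or "wrist"; returns (picture, depth): 420x560x3 uint8, red, green, blue; 420x560 float32, mm along the optical axis (not along the pixel's ray), 0 where there is no reading.
- ctrl.calibration(name): a dict with "vfov" (degrees; the focal length in pixels is half the picture's height over the tangent of half this angle, whatever the lens; pixels are square), "cx", "cy" (the principal point, pixels), "extrinsics" (4x4, takes a point from camera to world coordinates); the wrist camera has in their place "mount" (4x4, takes a point from camera to tool coordinates, whose origin is the TCP and whose axes are the flange's). Camera axes: x right, y down, z forward; pixel columns grow to the right and rows downward; lengths in mm; the calibration is good to about 2 mm. A picture is of the moment at which its call begins: read the wrist's pose just before it. calibration takes no time and is no camera call.
- ctrl.finish_job(): hands the job in; it is judged then, once.
Trained networks look in the newest picture that a camera, given by its name, has taken for a name from the list of things; names that differ only in an ending like _2 or _b are one class to them, and where a whole thing is asked for, a point or a joint stands for the part that bears it (a point fixed in the world has none). Each returns a list of dicts, best first, with "confidence" (0 to 1); they miss things now and then, are a little off and sometimes report something else, mostly with a low value. They report only what shows in the picture. A call takes as long as a camera call. They do not tell look-alikes from the thing itself.
- ctrl.search_frame(camera, name): "bbox" ([left, top, right, bottom] in pixels, round what is visible of it).
- ctrl.trace(camera, name): "pixels" (420x560 bool, what is visible of it) and "bbox" ([left, top, right, bottom] in pixels, round what is visible of it).
The state is a dict: "clock": time; "qpos": joint angles; "qd": joint speeds; "tau": joint torques, N m; "eef_pos": TCP position; "tool_rot": TCP orientation; "force": force on the tool from outside, world axes, zero at the start; "torque": the same for the moment, N m; "width": finger opening in mm; "gripper_force": force on a finger pad.
Only numpy, scipy, OpenCV 4.12 (cv2) and the standard library are available. Lean on these libraries where they do the work, as an engineer would, in place of code of your own. Each camera call takes 0.05 s, during which the arm holds its last target. There are 200 camera calls.

## Working session

There is one attempt and no reset: what is moved stays moved. The work goes in short steps, Python scripts to look and compute and a tool call to move; the robot and the scene stay as the last step left them, time stands still between calls to the robot, and variables do not carry over. Pictures are saved under pics/ and viewed, at most 10 in all, crops included, and the job is handed in when it is done.

Besides the shell and the picture viewer there is one more tool, called after "Call:" as a command line: name --pt "numbers of a row" for each row, then --argument value for the rest. play_rows: Moves the arm, as the interface text tells. Its arguments: {"type":"object","properties":{"targets":{"type":"array"}},"required":["targets"]}

```bash
mkdir -p pics; cat > h.py <<'E'
import numpy as np, cv2
from cell import ctrl
from scipy.spatial.transform import Rotation as R
def tool():
    s=ctrl.read_state(); T=np.eye(4); T[:3,:3]=R.from_euler('xyz',s['tool_rot']).as_matrix(); T[:3,3]=s['eef_pos']; return T
def shot(n):
    T=tool(); im,d=ctrl.get_image(n); c=ctrl.calibration(n)
    E=np.array(c['extrinsics']) if 'extrinsics' in c else T@np.array(c['mount'])
    f=im.shape[0]/2/np.tan(np.radians(c['vfov'])/2)
    return im,d,E,f,c['cx'],c['cy']
def pt(S,u,v,z=None):
    im,d,E,f,cx,cy=S
    r=np.array([(u-cx)/f,(v-cy)/f,1.])
    if z is None: k=d[int(round(v)),int(round(u))]
    else: k=(z-E[2,3])/(E[:3,:3]@r)[2]
    return E[:3,:3]@(r*k)+E[:3,3]
def proj(S,p):
    im,d,E,f,cx,cy=S; q=E[:3,:3].T@(np.array(p)-E[:3,3]); return q[0]/q[2]*f+cx,q[1]/q[2]*f+cy
def save(im,n): cv2.imwrite('pics/'+n,im[...,::-1])
E
python3 - <<'E'
from h import *
print(ctrl.read_state()['tool_rot'],ctrl.finger_overhang)
ims=[]
for n in ('scene','side','wrist'):
    S=shot(n); print(n,S[2].round(2).tolist(),S[3:]); save(S[0],n+'.png')
    for t in ('balance_beaker','beaker','rocker_beaker','round_beaker','square_beaker','rocker_beaker_near'):
        for r in ctrl.search_frame(n,t)[:4]:
            b=r['bbox']; u,v=(b[0]+b[2])/2,(b[1]+b[3])/2
            print(t,round(r['confidence'],2),np.round(b),pt(S,u,v).round())
E
```

```text
[-3.13967408e+00  1.87359092e-05  1.57086630e+00] 25.0
scene [[-0.79, 0.38, -0.48, 1092.88], [0.61, 0.47, -0.64, 672.84], [-0.02, -0.8, -0.6, 727.18], [0.0, 0.0, 0.0, 1.0]] (np.float64(480.032858740098), 280.111540954031, 211.99867221094888)
balance_beaker 0.58 [239. 200. 347. 279.] [598.  61.  58.]
beaker 0.58 [207. 193. 236. 239.] [ 671. -113.   53.]
beaker 0.55 [260. 200. 285. 243.] [633.  36. 108.]
beaker 0.55 [217. 245. 247. 294.] [755.  61.  63.]
rocker_beaker 0.45 [320. 219. 340. 236.] [501.  71.  48.]
round_beaker 0.64 [324. 284. 363. 336.] [696. 312. 125.]
rocker_beaker_near 0.52 [322. 218. 342. 232.] [492.  69.  49.]
rocker_beaker_near 0.32 [291. 278. 428. 389.] [666. 326.  57.]
side [[-0.85, -0.41, 0.32, 228.4], [-0.52, 0.65, -0.55, 593.0], [0.02, -0.63, -0.77, 937.5], [0.0, 0.0, 0.0, 1.0]] (np.float64(546.3618077871812), 281.9520851282258, 202.0028359400596)
balance_beaker 0.7 [224. 194. 341. 284.] [547.  45.  47.]
beaker 0.8 [193. 173. 226. 224.] [713.  59.  82.]
beaker 0.63 [246. 175. 275. 223.] [599.  43. 137.]
beaker 0.6 [268. 143. 298. 186.] [ 642. -110.   71.]
rocke
[... 397 characters left out ...]
 66.  51.]
wrist [[1.0, -0.0, 0.0, 649.89], [-0.0, -0.95, -0.3, 79.34], [0.0, 0.3, -0.95, 374.36], [0.0, 0.0, 0.0, 1.0]] (np.float64(325.8991095835843), 288.6505443825976, 204.05192189365843)
balance_beaker 0.57 [101.  86. 303. 234.] [566.  24.  60.]
beaker 0.95 [264. 254. 325. 340.] [ 658. -164.    9.]
beaker 0.91 [336. 111. 420. 179.] [751.  31.   4.]
beaker 0.63 [201. 138. 285. 228.] [605.   1.  62.]
rocker_beaker 0.58 [ 97. 106. 158. 130.] [495.  63.  51.]
rocker_beaker 0.39 [201. 137. 287. 229.] [606.   1.  62.]
round_beaker 0.57 [136. 201. 156. 223.] [500. -33.  51.]
square_beaker 0.81 [129. 154. 153. 177.] [502.  17.  51.]
rocker_beaker_near 0.83 [ 99. 107. 160. 133.] [497.  61.  51.]
```

View pics/scene.png

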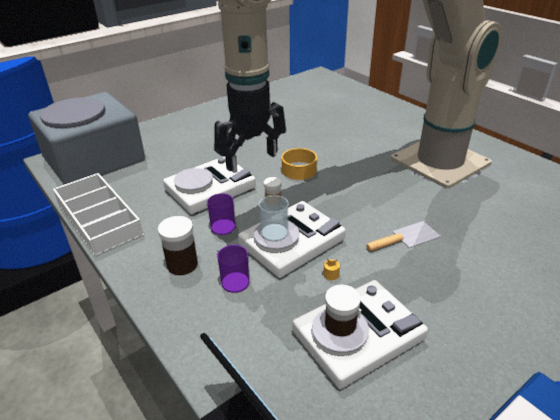

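View pics/wrist.png

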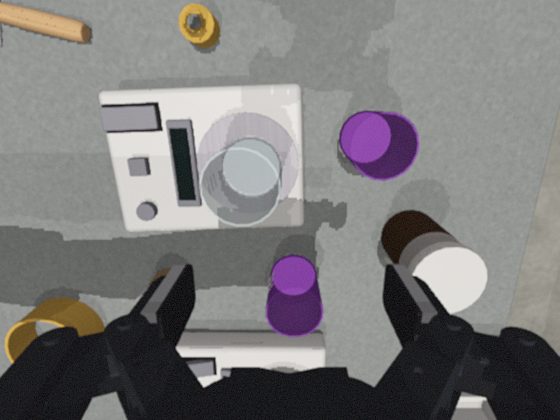

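The middle balance bears the clear beaker (scene 273,215; wrist 242,180). Its controls in the wrist view are the rocker (130,118), square key (138,166) and round key (146,211). The look-alikes are:
- **Purple beakers:** wrist (378,145) and (295,295); scene (222,213) and (234,268).
- **Jar balance:** scene (360,330).
- **Empty balance:** scene (210,183).

I'll close the gripper and look from nearer.

Call:
play_rows --pt "1 0.5 -3 0 0" --pt "1 1 -6 0.5 0" --pt "1 2 -9 1 0" --pt "1 2 -12 2 0" --pt "1 2 -14 3 0" --pt "1 2 -14 3 0" --pt "1 2 -14 3 0"

```text
clock: 1.75
eef_pos: [511.0, 20.1, 226.8]
tool_rot: [3.14, -0.0, 1.571]
force: [0.3, 0.1, -0.3]
width: 0.2
gripper_force: 0.0
```

```bash
python3 - <<'E'
from h import *
print(ctrl.read_state())
for n in ('wrist','side'):
    S=shot(n); save(S[0],n+'2.png')
    for t in ('rocker_beaker','round_beaker','square_beaker'):
        for r in ctrl.trace(n,t)[:2]:
            m=r['pixels']; v,u=np.nonzero(m); k=S[1][v,u]>0
            P=np.array([pt(S,a,b) for a,b in zip(u[k],v[k])])
            P=P[np.abs(P[:,2]-np.median(P[:,2]))<12]
            print(n,t,round(r['confidence'],2),np.round(r['bbox']),'mean',P.mean(0).round(1),'min',P.min(0).round(1),'max',P.max(0).round(1),cv2.minAreaRect(P[:,:2].astype(np.float32)))
S=shot('side');im=cv2.resize(S[0][100:310,180:420],None,fx=2.6,fy=2.6);save(im,'sidecrop.png')
E
```

```text
{'clock': 1.75, 'qpos': array([-0.11709692,  0.47037093,  0.03275072,  1.93512383, -0.02211088,
        0.73464736, -0.07149052]), 'qd': array([ 0.0023136 ,  0.00889973,  0.00045944, -0.03875487,  0.00032722,
        0.00037435,  0.00074841]), 'tau': array([-7.57173076e-02, -4.40276492e+01,  8.11983738e-01, -1.42874140e+01,
        2.71498116e-03,  1.62458634e-01, -1.97306399e-03]), 'eef_pos': array([511.03540042,  20.0851995 , 226.81611678]), 'tool_rot': array([ 3.13980917e+00, -1.36819674e-04,  1.57082428e+00]), 'force': array([ 0.30909524,  0.08130107, -0.25037962]), 'torque': array([ 0.01913855, -0.02989877, -0.01178114]), 'gripper_force': 0.0, 'width': 0.17565348795899788}
wrist rocker_beaker 0.91 [241. 130. 298. 158.] mean [494.7  62.6  50.1] min [468.1  47.6  40.6] max [520.9  74.3  56.2] ((494.38128662109375, 61.033966064453125), (53.00934982299805, 25.558378219604492), 2.976346254348755)
wrist square_beaker 0.63 [264. 180. 286. 206.] mean [496.2  15.8  49.9] min [487.3   6.   40.9] max [505.1  23.8  52.3] ((496.2579040527344, 14.93565559387207), (17.836807250976562, 17.616695404052734), 0.6121169328689575)
side rocker_beaker 0.55 [290. 247. 316. 268.] mean [494.6  63.2  48.6] min [470.6  39.9  37.3] max [522.8  75.2  57.6] ((496.3238830566406, 58.82212829589844), (51.92574691772461, 33.291351318359375), 7.278377532958984)
side rocker_beaker 0.25 [338. 178. 360. 211.] mean [ 492.8 -143.3   57.8] min [ 472.4 -169.8   42.7] max [ 515.3 -122.9   65. ] ((493.9676818847656, -147.0357208251953), (41.61827850341797, 46.74344253540039), 10.049627304077148)
side square_beaker 0.59 [309. 236. 318. 244.] mean [495.2  15.6  48.4] min [487.6   6.2  39.1] max [504.2  23.3  54.1] ((495.9085693359375, 14.733549118041992), (16.644643783569336, 17.153234481811523), 0.040865689516067505)
```

View pics/wrist2.png

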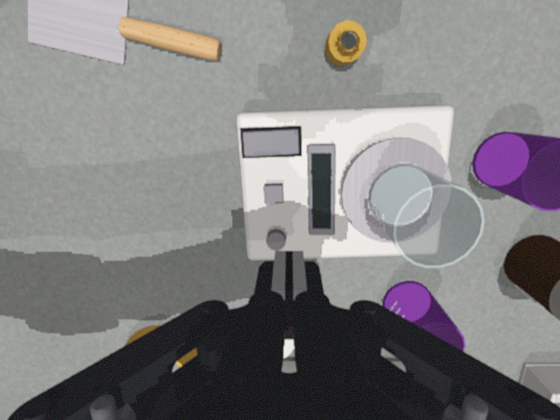

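View pics/sidecrop.png

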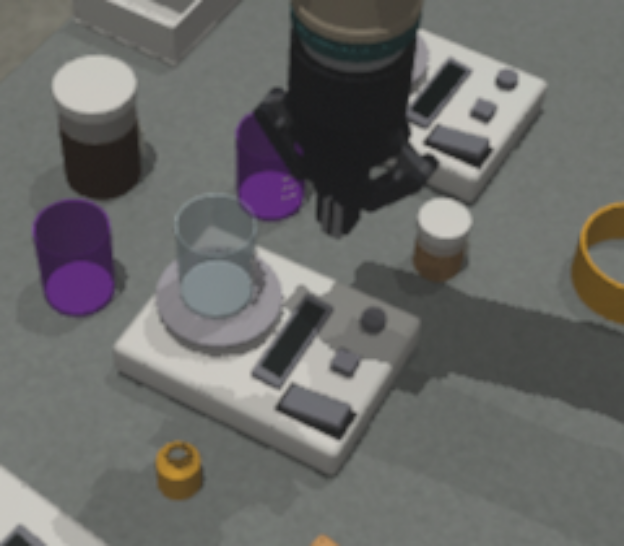

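The crop confirms the choice: the clear beaker is on this balance. In the wrist view the rocker is at (271,142), the square key at (275,193) and the round key at (276,239). The rocker pivot is about (494.5, 62.7) and its top is about 50–56 mm high, as described. The shut tips are about 16 mm thick along x, so I'll press at x ≈ 476.

```bash
python3 - <<'E'
from h import *
S=shot('wrist')
for p in ((271,142),(275,193),(276,239),(276,235)): print(p,pt(S,*p).round(1),pt(S,*p,z=50).round(1))
s=shot('side')
# side crop px of round key top (373,318)/2.6+(180,100)
print(pt(s,180+373/2.6,100+317/2.6).round(1),pt(s,180+373/2.6,100+317/2.6,z=50).round(1))
E
```

```text
(271, 142) [494.6  63.6  50.8] [494.6  63.5  50. ]
(275, 193) [497.5  16.5  51.3] [497.5  16.1  50. ]
(276, 239) [497.8 -30.4  50.8] [497.8 -30.8  50. ]
(276, 235) [497.9 -25.9  51.5] [497.9 -26.5  50. ]
[497.3 -33.9  50.4] [497.4 -34.2  50. ]
```

Call:
play_rows --pt "1 2 -1.7 0 0" --pt "1 4.2 -3.5 1 0" --pt "1 4.2 -3.5 5 0" --pt "1 4.2 -3.5 9 0" --pt "1 4.2 -3.5 12 0" --pt "1 4.2 -3.5 13 0" --pt "1 4.2 -3.5 13 0" --pt "1 4.2 -3.5 13 0"

```text
clock: 3.1
eef_pos: [475.8, 62.0, 97.2]
tool_rot: [3.14, -0.0, 1.571]
force: [1.0, 0.4, -0.3]
width: -0.1
gripper_force: 0.0
```

```bash
python3 - <<'E'
from h import *
s=ctrl.read_state(); print(s['eef_pos'],s['force'])
S=shot('wrist'); w=cv2.resize(S[0][0:420,130:430],None,fx=1.4,fy=1.4)
S=shot('side'); a=cv2.resize(S[0][190:300,240:350],(588,588))[:, :380]
save(np.hstack([w,a]),'near.png')
E
```

```text
[475.7925151   62.04918447  97.1870253 ] [ 1.02815394  0.43120425 -0.27929544]
```

View pics/near.png

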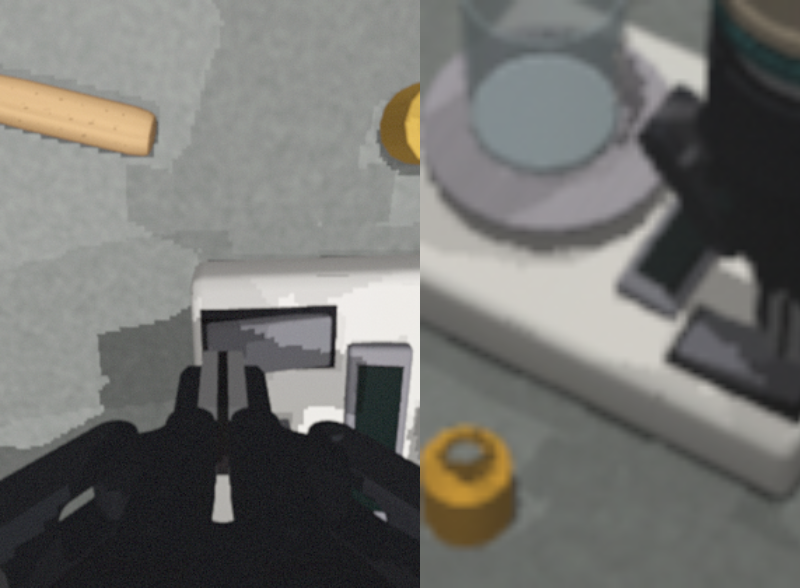

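The tips stand over the rocker's near end (left panel: tips at 222,360, rocker spanning 203–335). I'll press down gradually.

Call:
play_rows --pt "1 0 0 1.0 0" --pt "1 0 0 1.4 0" --pt "1 0 0 1.6 0" --pt "1 0 0 1.8 0" --pt "1 0 0 1.9 0" --pt "1 0 0 2.0 0" --pt "1 0 0 2.1 0" --pt "1 0 0 2.1 0"

```text
clock: 4.0
eef_pos: [475.2, 62.0, 75.2]
tool_rot: [3.141, -0.0, 1.571]
force: [-1.3, 0.4, -0.0]
width: -0.0
gripper_force: 0.0
```

Call:
play_rows --pt "1 0 0 0.1 0" --pt "1 0 0 0.2 0" --pt "1 0 0 0.25 0" --pt "1 0 0 0.25 0"

```text
clock: 4.4
eef_pos: [475.0, 62.0, 72.8]
tool_rot: [-3.142, -0.0, 1.571]
force: [-1.3, 0.1, 2.0]
width: 0.0
gripper_force: 0.8
```

Call:
play_rows --pt "1 0 0 0.1 0" --pt "1 0 0 0.2 0" --pt "1 0 0 0.3 0" --pt "1 0 0 0.3 0"

```text
clock: 4.8
eef_pos: [475.1, 62.1, 71.6]
tool_rot: [3.141, -0.0, 1.571]
force: [-5.0, 0.2, 25.0]
width: -0.3
gripper_force: 12.2
```

25 N with almost no further travel means it is at the stop. I'll lift and check.

Call:
play_rows --pt "1 0 0 -1 0" --pt "1 0 0 -4 0" --pt "1 -2 0 -8 0" --pt "1 -5 1 -11 0" --pt "1 -8 2 -11 0" --pt "1 -8 2 -11 0" --pt "1 -8 2 -11 0"

```text
clock: 5.5
eef_pos: [495.0, -18.6, 179.8]
tool_rot: [3.141, -0.0, 1.569]
force: [-0.2, 0.0, -0.4]
width: 0.1
gripper_force: 0.0
```

```bash
python3 - <<'E'
from h import *
s=ctrl.read_state(); print(s['eef_pos'],s['force'])
S=shot('wrist'); w=cv2.resize(S[0][60:360,180:400],None,fx=1.8,fy=1.8)
Q=shot('side'); a=cv2.resize(Q[0][190:300,240:350],(540,540))[:, 140:]
save(np.hstack([w,a]),'after.png')
for t in ('rocker_beaker','square_beaker','round_beaker'):
    for r in ctrl.trace('wrist',t)[:1]:
        v,u=np.nonzero(r['pixels']); P=np.array([pt(S,x,y) for x,y in zip(u,v)])
        print(t,r['bbox'],np.median(P,0).round(1))
        if t[1]=='o' and t[2]=='c': 
            P=P[P[:,2]>41]
            for x in (474,480,486,492,498,504,510,516): print(x,np.median(P[np.abs(P[:,0]-x)<2.5,2]).round(1),end=' ')
E
```

```text
[495.0364589  -18.56618484 179.79042521] [-0.20624449  0.02763252 -0.4047576 ]
rocker_beaker [255.2, 79.7, 322.8, 114.3] [495.   62.7  50.6]
474 46.2 480 47.5 486 48.8 492 50.0 498 51.3 504 52.4 510 53.7 516 54.8 square_beaker [279.7, 148.5, 305.3, 177.6] [496.9  15.4  50.4]
round_beaker [279.2, 206.2, 301.7, 232.7] [497.7 -32.1  50.4]
```

View pics/after.png

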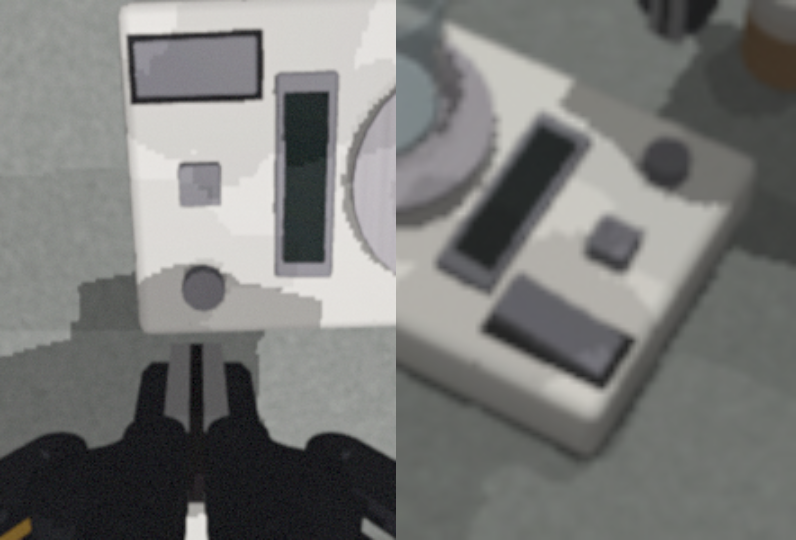

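The rocker's slope is now 0.205 rad, lower at the near side: fully on. The round key is at (498, -32.2) and 50.4 mm high.

Call:
play_rows --pt "1 -1.4 0.3 2 0" --pt "1 -1.4 0.3 5 0" --pt "1 -1.4 0.3 8 0" --pt "1 -1.4 0.3 9.5 0" --pt "1 -1.4 0.3 10 0" --pt "1 -1.4 0.3 10 0" --pt "1 -1.4 0.3 10.3 0" --pt "1 -1.4 0.3 10.6 0" --pt "1 -1.4 0.3 10.8 0" --pt "1 -1.4 0.3 10.8 0"

```text
clock: 6.75
eef_pos: [498.8, -31.8, 72.2]
tool_rot: [3.14, -0.0, 1.571]
force: [1.2, 0.5, 2.3]
width: 0.1
gripper_force: 1.1
```

Call:
play_rows --pt "1 0 0 0.1 0" --pt "1 0 0 0.2 0" --pt "1 0 0 0.3 0" --pt "1 0 0 0.3 0"

```text
clock: 7.15
eef_pos: [498.8, -31.8, 69.1]
tool_rot: [3.14, -0.0, 1.571]
force: [1.0, 0.9, 4.5]
width: 0.2
gripper_force: 2.1
```

Nearly down, with the spring alone pushing back. I'll go a little further until it meets the stop.

Call:
play_rows --pt "1 0 0 0.05 0" --pt "1 0 0 0.1 0" --pt "1 0 0 0.15 0" --pt "1 0 0 0.15 0"

```text
clock: 7.55
eef_pos: [498.8, -31.8, 68.8]
tool_rot: [3.139, -0.0, 1.571]
force: [-1.6, 1.4, 17.3]
width: 0.3
gripper_force: 9.0
```

The stop is reached: 17 N with no further travel. I'll withdraw straight up and back.

Call:
play_rows --pt "1 0 0 -0.5 0" --pt "1 0 0 -2 0" --pt "1 0 0 -6 0" --pt "1 0 0 -10 0" --pt "1 0 0 -14 0" --pt "1 0 0 -17 0" --pt "1 0 0 -18 0" --pt "1 0 0 -18 0" --pt "1 0 0 -18 0"

```text
clock: 8.45
eef_pos: [496.9, -32.0, 246.0]
tool_rot: [-3.139, -0.0, 1.571]
force: [0.4, 0.3, -0.2]
width: -0.1
gripper_force: 0.0
```

```bash
python3 - <<'E'
from h import *
s=ctrl.read_state(); print(s['eef_pos'],s['force'])
S=shot('wrist'); save(S[0],'end.png')
for t in ('rocker_beaker','square_beaker','round_beaker'):
    for r in ctrl.trace('wrist',t)[:1]:
        v,u=np.nonzero(r['pixels']); P=np.array([pt(S,x,y) for x,y in zip(u,v)])
        print(t,round(r['confidence'],2),r['bbox'],np.median(P,0).round(1))
        if t=='rocker_beaker':
            P=P[P[:,2]>41]; print(np.polyfit(P[:,0],P[:,2],1))
E
```

```text
[496.85510106 -32.01627669 245.95857739] [ 0.43018902  0.30874874 -0.23823886]
rocker_beaker 0.93 [260.5, 69.5, 315.4, 97.7] [495.8  62.5  50.8]
[  0.22249038 -57.3463102 ]
square_beaker 0.85 [279.7, 121.9, 300.5, 148.2] [496.6  14.7  50.5]
round_beaker 0.9 [280.8, 176.5, 298.1, 195.6] [497.6 -32.6  50.5]
```

View pics/end.png

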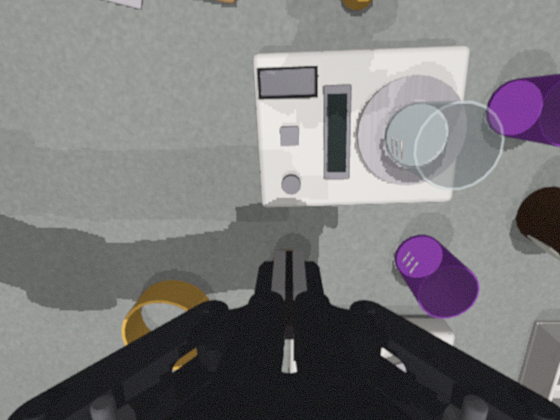

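The rocker (288,83) is on, the round key (290,184) is back up at 50.5 mm, and the beaker is undisturbed on its pan. The hand is clear.

```bash
python3 -c "
from cell import ctrl
print(ctrl.finish_job())"
```

```text
the job is handed in; nothing more can be done
None
```

The beaker's balance is switched on and zeroed in that order, the round key has sprung back up, the beaker and square key are undisturbed, the hand is withdrawn, and the job is handed in.

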